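# Release the snap tab and take the cover panel off a controller

## Task

Open the grey controller for servicing: press its orange snap tab inward, feeling your way and never harder than 10 N, and keep it pressed until the blue cover panel has risen by itself on its springs. Then lift the panel straight off by its black rib and set it down gently, flat and right side up, in the middle of the grey mat with the dark border, leaving the loose things around alone.

Things in the scene. Friction and masses are not known exactly. Their poses are not given: they have to be found in the camera images.
- housing: Grey controller housing, fixed, 110 (x) x 140 (y) x 64 mm high, open top, 4 mm walls; pipe stubs stick out 18 mm behind, screw lugs 16 mm at the sides. Origin: centre of its underside, on the bench; z up; its -x face is the front with the orange snap tab and looks roughly toward the robot (yaw within 0.35 rad of 0). It stands left or right of the mat.
- tab_wall (a point): Point on the housing's outer front wall face, at the tab's middle, 42 mm above the bench; axes as the housing's. The tab's orange pad, 38 mm wide (y), 16 mm high, is centred on it and stands out to -x. The rounded ridge across its middle is 9 to 23 mm in front of this point, differs from unit to unit and is not measured: find it by touch. Press toward the housing's +x.
- tab_nose (a point): Where the tab's nose hooks over the panel's bar, 63 mm above the bench, fixed to the housing. Pressed straight in (+x), the tab resists with about 1 N at first, rising 0.6 N per mm, plus up to 3 N of rub. The nose frees the panel after 2 to 4 mm of travel; a hard stop comes at 5.5 mm (4 N). It breaks above 10 N. Hold it in about 2 s while the panel rises; let go, it springs back under it.
- panel: Blue cover panel, loose, plate 100 (x) x 128 (y) x 5 mm, 0.08 to 0.13 kg, black rib on top. Origin: centre of the plate's underside; z up; axes at first as the housing's. Closed, its underside is 56 mm above the bench, inside the rim (1 mm clearance), the tab's nose hooked over a bar at its front (-x) edge. Freed, spring pins (2.8 N) raise it slowly by 10 mm, just over the rim.
- rib (a point): Centre of the top of the panel's black grip rib: 14 mm thick (x), 60 mm long (y), rising 16 mm from the plate's top; this point is 21 mm above the plate's underside and 4 mm to +x of the panel's origin.
- mat: Flat light grey mat with a dark border, fixed, 150 (x) x 180 (y) mm, 4 mm thick, on the bench. Origin: centre of its underside; yaw within 0.25 rad of 0. It lies to the left or right of the housing.
- threadlock: Red bottle with a black nozzle, 23 x 40 x 108 mm, standing loose near the far left corner of the bench. Origin: centre of its underside. Leave alone.
- pressure_gauge: Black pressure gauge with a brass stem, 68 x 50 x 23 mm, lying loose on its back between robot and work. Origin: centre of its underside. Leave alone.
- tape_roll: White roll with a blue core, 52 mm across, 13 mm high, loose near the right edge. Origin: centre of its underside. Leave alone.
- box_small: Small cream carton 60 x 60 x 70 mm, loose, far right corner. Origin: centre of its underside. Leave alone.
Mind the look-alikes: they are no part of the job. There is more than one size of the panel; the one meant has the size given above.

How it is judged:
On the way, in this order (a step that is already met when the one before it is completed fails the run):
1. the tab is kept pressed while the panel, not touched, has risen on its springs (z of panel in the frame of housing between 0.0615 and 0.072 m and contact force between the fingers and housing above 1.5 N and contact force between the fingers and panel below 0.5 N), for 0.1 s.
2. the panel is lifted clear of the housing, held level (z of panel in the frame of housing above 0.085 m and contact force between the fingers and panel above 0.5 N and angle between panel's own z axis and vertical below 0.35 rad), for 0.1 s.
At the end, for the whole second after the job is handed in: The panel lies at rest, flat (tilt under 0.08 rad) and right side up on the mat, its centre within 35 mm of the mat's centre (horizontal distance between panel and mat below 0.035 m and z of panel in the frame of mat between 0.001 and 0.009 m and angle between panel's own z axis and vertical below 0.08 rad and linear speed of panel below 0.02 m/s); the robot touches nothing.
It fails at once if the tab or housing is pressed with more than 10 N (contact force between any of the fingers, the arm and housing above 10 N).
It fails at once if the panel is wrenched against the housing or its latch (over 20 N) (contact force between panel and housing above 20 N).
It fails at once if the panel is dropped or slammed on the mat (over 30 N) (contact force between panel and mat above 30 N).
It fails at once if a loose bystander is moved by more than 20 mm (distance of any of threadlock, pressure_gauge, tape_roll, box_small from where it was at the start of the episode above 0.02 m).
It also fails if it takes over 64 s, if anything falls off the work surface, if the arm or the gripper's body presses on something with over 40 N, if the wrist force passes 120 N, or if a joint passes its speed limit or range.

## Robot

A 6-joint arm with a two-finger parallel gripper is mounted at the origin on the work surface; the furniture and walls round the work are solid. World frame = base frame: x ahead of the robot, y to its left, z up, the work surface at z = 0. Lengths are in m, angles in rad, forces in N, time in s.
With the tool pointing down it reaches from about 0.35 to 0.975 m from the base axis. Payload 4.9 kg.
Tool frame: the origin (TCP) lies midway between the tips of the shut fingers; the grasp point (between the pads) lies 19 mm behind it; z points along the fingers, y is the line along which they close (so a half turn about z gives the same grasp; the last joint's range is limited). The gripper opens to 85 mm and grips with 20 to 120 N. Pads are 22 mm wide; open, the fingers measure 114 mm over their backs; the gripper's body (76 mm by 85 mm) begins 54 mm behind the grasp point. The pads swing forward as they close: fully open they stand 13 mm farther back than shut.
Start: joints at [-1.308, 0.053, 1.613, -0, 1.476, -0.119], TCP at [0.233, -0.58, 0.231] pointing down, gripper open.
Joint ranges: [-3.01, 3.01], [-1.01, 2.22], [0.06, 2.58], [-1.02, 4.17], [0.09, 2.62], [-3.14, 3.14]. Speed limits (rad/s): [2.57, 2.57, 3.14, 3.14, 3.14, 3.14].

## Interface

Orientations are given as a rotation vector (axis times angle).
In Python, from station import ctrl, optics, job gives the robot as it stands.
- The arm moves only by the shell command python3 -m jog 'ROWS' [OPENING] [FORCE]. ROWS is JSON, a list of rows, each a list of 2 entries, a list of its own where there are three numbers: the shift along the tool's x, y, z in m, then the turn, a rotation vector about the tool's x, y, z in rad. A call has 1 to 5 rows; each row is the pose to reach, as a shift and turn from the pose commanded when the call began, along the tool's axes at that moment; what a row does not reach only later rows make up. A row lasts 1/10 s, in which the tool goes at most 50 mm and 8.59 degrees, less where a joint would pass 70% of its speed; a pose out of reach is approached as far as the arm can. A call with a gripper value outside its range is refused whole. OPENING is the opening, from 0 (shut) to 1 (fully open), set as the call begins (- or left out, the last holds). The fingers move at their own pace and stop on an object; FORCE is the grip in N (left out, the last holds). Time passes only in rows, so rows that repeat a pose let the fingers close. It gives the time, the measured TCP pose, the force, the opening and the grip force at its end, in the units of the state.
- ctrl.get_obs(): the state, without advancing time (a new reading comes with each control period).
- optics.get_image(name): name is "scene" or "top" or "wrist"; returns a dict with "image" (384x512x3 uint8, blue, green, red), "fx", "fy", "cx", "cy" (pixels), "rvec" (rotation vector, rad) and "tvec" (3), from world to camera coordinates, as OpenCV has them; the wrist camera has in their place "mount" (4x4, takes a point from camera to tool coordinates, whose origin is the TCP and whose axes are the flange's). Camera axes: x right, y down, z forward; pixel columns grow to the right and rows downward; lengths in m; the calibration is good to about 2 mm. A picture is of the moment at which its call begins: read the wrist's pose just before it. There is no depth.
- job.finish_job(): hands the job in; it is judged then, once.
The state is a dict: "t": time; "q": joint angles; "dq": joint speeds; "effort": joint torques, N m; "tool_pos": TCP position; "tool_rot": TCP orientation; "contact_force": force on the tool from outside, world axes, zero at the start; "wrist_torque": the same for the moment, N m; "opening": finger opening in m; "grip_force": force on a finger pad.
Only numpy, scipy, OpenCV 4.12 (cv2) and the standard library are available. Lean on these libraries where they do the work, as an engineer would, in place of code of your own. Each camera call takes 0.05 s, during which the arm holds its last target. There are 200 camera calls.

## Working session

There is one attempt and no reset: what is moved stays moved. The work goes in short steps, Python scripts to look and compute and a shell command to move; the robot and the scene stay as the last step left them, time stands still between calls to the robot, and variables do not carry over. Pictures are saved under pics/ and viewed, at most 11 in all, crops included, and the job is handed in when it is done.

```bash
ls; mkdir -p pics
python3 - <<'E'
from station import ctrl, optics
import cv2,pickle
o=ctrl.get_obs(); print(o['t'],o['tool_pos'],o['tool_rot'],o['opening'])
d={n:optics.get_image(n) for n in("scene","top")}
pickle.dump(d,open('cam.pkl','wb'))
for n in d: cv2.imwrite(f'pics/{n}0.png',cv2.resize(d[n]['image'],(800,600),interpolation=cv2.INTER_CUBIC))
E
```

```text
pics
0.0 [ 0.2327057  -0.57939489  0.23006543] [-3.08252978e+00 -5.95656334e-01  2.09486518e-04] 0.08564804678100783
```

View pics/scene0.png

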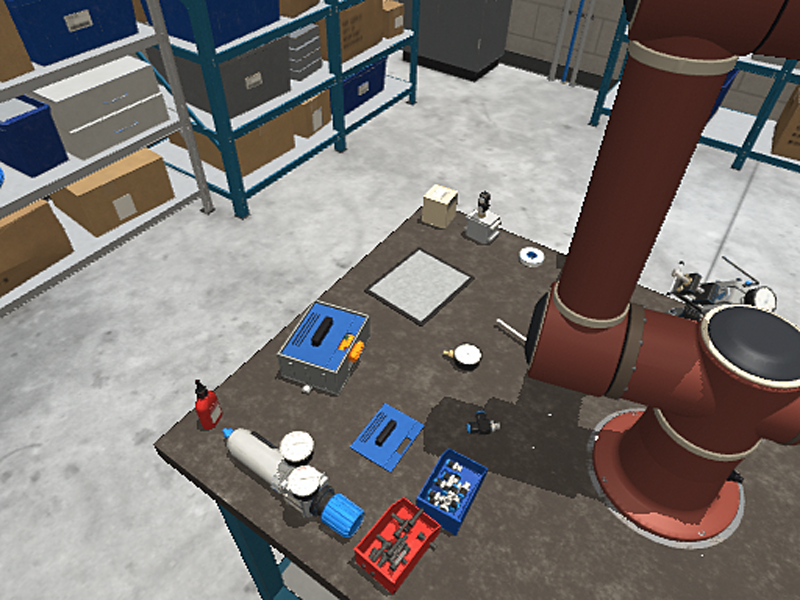

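View pics/top0.png

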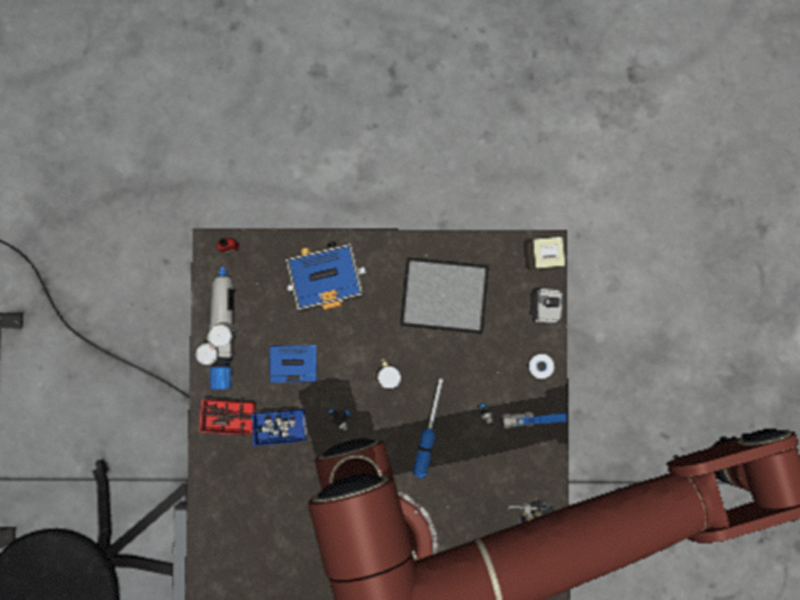

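The scene view shows the housing at about (323,345) with the orange tab at (352,348), and the mat at (420,285). In the top view the housing is at (324,276), the tab at (331,298) and the mat at (445,295).

There are two blue panels: one in the housing at top (324,276), and a smaller loose one on the bench at (293,363). The one in the housing is meant, since it is larger and sits under the tab. I'll confirm with an enlarged crop.

Run:
```python
import cv2,pickle
d=pickle.load(open('cam.pkl','rb'))
im=d['top']['image'][145:245,170:320]
cv2.imwrite('pics/crop1.png',cv2.resize(im,(750,500),interpolation=cv2.INTER_CUBIC))
for n in d: print({k:v for k,v in d[n].items() if k!='image'})
```

```text
{'fx': 356.6033969390137, 'fy': 356.6033969390137, 'cx': 254.3848165987372, 'cy': 192.47378639131313, 'rvec': array([ 0.82197944, -2.60255848,  1.07628441]), 'tvec': array([0.41041993, 0.26366638, 0.86204696])}
{'fx': 480.9882278756981, 'fy': 480.9882278756981, 'cx': 247.6887830131569, 'cy': 196.47452001713754, 'rvec': array([ 2.20068497, -2.18729995,  0.07086771]), 'tvec': array([-0.01281148,  0.50730422,  1.60379198])}
```

View pics/crop1.png

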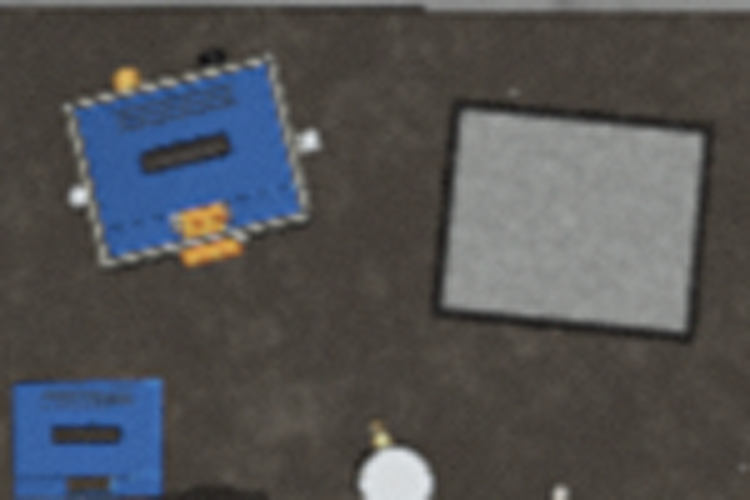

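The crop confirms it. The housing rim corners are (65,106), (270,57), (310,215), (103,264), with the full-size panel and orange tab (pad at (212,252)). The loose panel is smaller and has no latch. The mat corners are (457,100), (713,127), (690,340), (436,313).

```bash
cat > h.py <<'E'
import numpy as np,cv2
from scipy.spatial.transform import Rotation as R
def ray(c,px,z):
    Rm=R.from_rotvec(c['rvec']).as_matrix(); C=-Rm.T@c['tvec']
    v=Rm.T@np.array([(px[0]-c['cx'])/c['fx'],(px[1]-c['cy'])/c['fy'],1]); return C+v*(z-C[2])/v[2]
def proj(c,P):
    return cv2.projectPoints(np.float64(P).reshape(-1,3),c['rvec'],c['tvec'],np.array([[c['fx'],0,c['cx']],[0,c['fy'],c['cy']],[0,0,1.]]),None)[0].reshape(-1,2)
def wcam(c,pos,rot):
    T=np.eye(4);T[:3,:3]=R.from_rotvec(rot).as_matrix();T[:3,3]=pos
    W=np.linalg.inv(T@c['mount']); c=dict(c); c['rvec']=R.from_matrix(W[:3,:3]).as_rotvec();c['tvec']=W[:3,3]; return c
E
python3 - <<'E'
import pickle; from h import *
np.set_printoptions(precision=4,suppress=True)
d=pickle.load(open('cam.pkl','rb'));c=d['top']
f=lambda p,z:ray(c,(170+(p[0]+.5)/5-.5,145+(p[1]+.5)/5-.5),z)
for n,pts,z in(('house',[(65,106),(270,57),(310,215),(103,264)],.064),('mat',[(457,100),(713,127),(690,340),(436,313)],.004)):
    P=np.array([f(p,z) for p in pts]);ctr=P.mean(0)
    a=(P[0]-P[1])+(P[3]-P[2]);b=(P[0]-P[3])+(P[1]-P[2])
    print(n,ctr,'yaw',np.arctan2(-a[0],a[1]),np.arctan2(b[1],b[0]),'size',np.linalg.norm(b)/2,np.linalg.norm(a)/2)
print('pad',f((212,250),.045)); print('rib',f((186,153),.077)); print('nose',f((201,220),.065))
print(f((182,262),.045),f((243,247),.045), 'gauge',f((395,480),.02))
E
python3 - <<'E'
from scipy.spatial.transform import Rotation as R
print(R.from_rotvec([-3.08252978e+00,-5.95656334e-01,2.09e-04]).as_matrix().round(3))
E
```

```text
house [0.5685 0.1239 0.064 ] yaw 0.24131446675596888 0.25159781125484326 size 0.1069656550194117 0.13831798632363682
mat [ 0.5358 -0.1342  0.004 ] yaw -0.09942218251451157 -0.10121417984517543 size 0.14579553310430476 0.17402444682148746
pad [0.5111 0.1083 0.045 ]
rib [0.572  0.1236 0.077 ]
nose [0.5294 0.1143 0.065 ]
[0.503  0.1281 0.045 ] [0.5132 0.0879 0.045 ] gauge [ 0.3596 -0.0136  0.02  ]
[[ 0.928  0.373 -0.001]
 [ 0.373 -0.928  0.002]
 [ 0.    -0.002 -1.   ]]
```

The measured sizes match the given ones (107x138 and 146x174 mm). The pad lies at y≈0 on the housing's front. I'll go above the front of the tab with shut fingers, tool x along the housing's x.

```bash
cat >> h.py <<'E'
H=np.array([0.5685,0.1239]);YH=0.246
def hp(x,y,z): return np.array([H[0]+x*np.cos(YH)-y*np.sin(YH),H[1]+x*np.sin(YH)+y*np.cos(YH),z])
def plan(o,tgt,yaw):
    r=R.from_rotvec(o['tool_rot']); t=R.from_euler('z',yaw)*R.from_euler('x',np.pi)
    print('shift',(r.inv().apply(tgt-np.array(o['tool_pos']))).round(4),'turn',(r.inv()*t).as_rotvec().round(4),'F',np.round(o['contact_force'],2),'t',o['t'])
E
python3 - <<'E'
from h import *; from station import ctrl
plan(ctrl.get_obs(),hp(-.104,0,.23),YH)
E
```

```text
shift [ 0.4706 -0.5417  0.0013] turn [-1.900e-03 -1.000e-04  1.358e-01] F [0.65 0.24 0.61] t 0.1
```

```bash
python3 -m jog '[[[0.031,-0.036,0],[0,0,0]],[[0.062,-0.072,0],[0,0,0]],[[0.093,-0.108,0],[0,0,0]],[[0.124,-0.144,0],[0,0,0]],[[0.155,-0.18,0],[0,0,0]]]' 0 && python3 -m jog '[[[0.031,-0.036,0],[0,0,0]],[[0.062,-0.072,0],[0,0,0]],[[0.093,-0.108,0],[0,0,0]],[[0.124,-0.144,0],[0,0,0]],[[0.155,-0.18,0],[0,0,0]]]' && python3 -m jog '[[[0.031,-0.036,0],[0,0,0.03]],[[0.062,-0.072,0],[0,0,0.06]],[[0.093,-0.108,0],[0,0,0.1]],[[0.124,-0.144,0],[-0.002,0,0.136]],[[0.16,-0.181,0],[-0.002,0,0.136]]]'
python3 - <<'E'
from h import *; from station import ctrl,optics; import pickle
o=ctrl.get_obs(); c=optics.get_image('wrist'); pickle.dump((o,c),open('w1.pkl','wb'))
plan(o,hp(-.104,0,.23),YH); print(c['mount'])
cv2.imwrite('pics/w1.png',cv2.resize(c['image'],(800,600),interpolation=cv2.INTER_CUBIC))
E
```

```text
t: 0.6
tool_pos: [0.3097, -0.3532, 0.2307]
tool_rot: [-3.084, -0.595, 0.0]
contact_force: [0.1, 0.0, 1.0]
opening: 0.0122
grip_force: 0.0
t: 1.1
tool_pos: [0.3864, -0.1285, 0.231]
tool_rot: [3.085, 0.595, 0.0]
contact_force: [1.0, -0.3, 0.1]
opening: 0.0001
grip_force: 0.0
t: 1.6
tool_pos: [0.4667, 0.0978, 0.2311]
tool_rot: [3.116, 0.385, 0.001]
contact_force: [0.5, -1.4, 0.7]
opening: 0.0002
grip_force: 0.0
shift [ 0.0011 -0.0005  0.0011] turn [ 0.0023 -0.0002 -0.0004] F [ 0.55 -1.41  0.69] t 1.6
[[ 5.19285242e-04 -9.61626945e-01 -2.74359890e-01  6.96032880e-02]
 [ 9.99998899e-01  1.17923276e-04  1.47939435e-03 -1.51665209e-04]
 [-1.39027205e-03 -2.74360356e-01  9.61625947e-01 -1.42547753e-01]
 [ 0.00000000e+00  0.00000000e+00  0.00000000e+00  1.00000000e+00]]
```

View pics/w1.png

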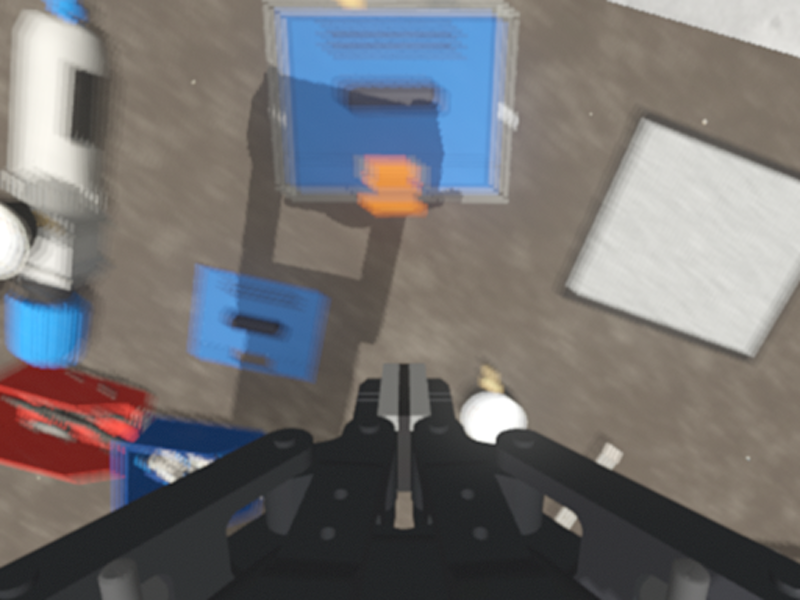

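The wrist view is slightly blurred but shows the housing square to the tool. The pad is at (393,212), centred between the fingers' line at x≈404 within about 3 mm. The small panel and gauge stay clear of the fingers. I'll descend to z≈0.025 and stay 15+ mm in front of the furthest possible ridge.

```bash
python3 -m jog '[[[0.001,-0.001,0.045],[0,0,0]],[[0.001,-0.002,0.09],[0,0,0]],[[0.001,-0.002,0.135],[0,0,0]],[[0.001,-0.002,0.18],[0,0,0]],[[0.001,-0.002,0.206],[0,0,0]]]' && python3 -m jog '[[[0,0,0],[0,0,0]],[[0,0,0],[0,0,0]],[[0,0,0],[0,0,0]]]'
python3 - <<'E'
from h import *; from station import ctrl,optics
o=ctrl.get_obs(); plan(o,hp(-.104,0.0015,.025),YH)
c=optics.get_image('wrist')
cv2.imwrite('pics/w2.png',cv2.resize(c['image'],(640,480),interpolation=cv2.INTER_CUBIC))
E
```

```text
t: 2.15
tool_pos: [0.4642, 0.0973, 0.0209]
tool_rot: [3.116, 0.385, -0.009]
contact_force: [-0.7, -0.0, 0.2]
opening: 0.0
grip_force: 0.0
t: 2.45
tool_pos: [0.4693, 0.0976, 0.0276]
tool_rot: [3.116, 0.385, 0.007]
contact_force: [0.5, -0.7, 0.4]
opening: -0.0001
grip_force: 0.0
shift [-0.0014 -0.0029  0.0026] turn [ 0.0027 -0.004  -0.0002] F [ 0.55 -0.68  0.38] t 2.45
```

View pics/w2.png

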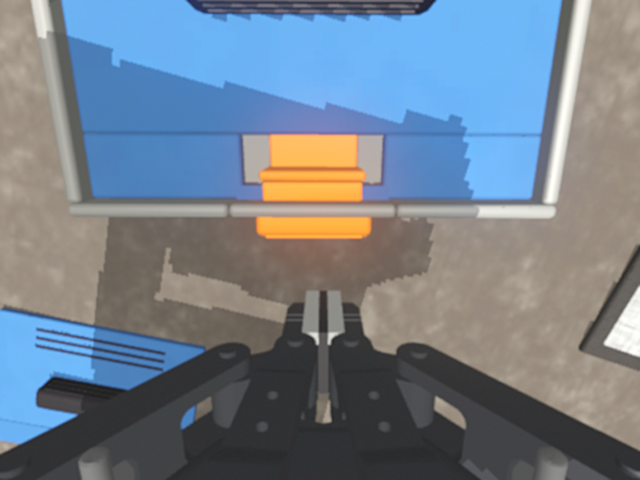

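The pad's front edge is at (314,237) and the fingers at (322,320), centred within about 1.5 mm with a clear gap. I'll approach slowly now.

```bash
python3 -m jog '[[[0.002,-0.001,0],[0,0,0]],[[0.004,-0.002,0],[0,0,0]],[[0.006,-0.002,0],[0,0,0]],[[0.008,-0.002,0],[0,0,0]],[[0.01,-0.002,0],[0,0,0]]]' && python3 -m jog '[[[0.001,0,0],[0,0,0]],[[0.001,0,0],[0,0,0]],[[0.001,0,0],[0,0,0]]]'; python3 -m jog '[[[0.001,0,0],[0,0,0]],[[0.001,0,0],[0,0,0]]]';  python3 -m jog '[[[0.001,0,0],[0,0,0]],[[0.001,0,0],[0,0,0]]]'; python3 -m jog '[[[0.001,0,0],[0,0,0]],[[0.001,0,0],[0,0,0]]]'
```

```text
t: 3.0
tool_pos: [0.4769, 0.1019, 0.0254]
tool_rot: [3.116, 0.385, 0.001]
contact_force: [0.6, -0.5, 0.1]
opening: -0.0001
grip_force: 0.0
t: 3.3
tool_pos: [0.4776, 0.1021, 0.0252]
tool_rot: [3.116, 0.385, 0.0]
contact_force: [0.3, -0.4, -0.2]
opening: 0.0001
grip_force: 0.0
t: 3.5
tool_pos: [0.4786, 0.1023, 0.0253]
tool_rot: [3.116, 0.385, 0.001]
contact_force: [0.4, 0.1, 1.0]
opening: 0.0003
grip_force: 0.0
t: 3.7
tool_pos: [0.4797, 0.1026, 0.0253]
tool_rot: [3.116, 0.385, 0.001]
contact_force: [0.4, -0.2, -0.6]
opening: 0.0002
grip_force: 0.0
t: 3.9
tool_pos: [0.4807, 0.1028, 0.0254]
tool_rot: [3.116, 0.385, 0.001]
contact_force: [-0.2, -0.6, 0.3]
opening: -0.0001
grip_force: 0.0
```

```bash
python3 -m jog '[[[0.001,0,0],[0,0,0]],[[0.001,0,0],[0,0,0]]]'|grep -E 'pos|force: \['; python3 -m jog '[[[0.001,0,0],[0,0,0]],[[0.001,0,0],[0,0,0]]]'|grep -E 'pos|force: \['; python3 -m jog '[[[0.001,0,0],[0,0,0]],[[0.001,0,0],[0,0,0]]]'|grep -E 'pos|force: \['; python3 -m jog '[[[0.001,0,0],[0,0,0]],[[0.001,0,0],[0,0,0]]]'|grep -E 'pos|force: \['
```

```text
tool_pos: [0.4816, 0.1031, 0.0254]
contact_force: [0.4, -0.3, -0.1]
tool_pos: [0.4826, 0.1033, 0.0254]
contact_force: [-0.6, -0.3, 0.1]
tool_pos: [0.4836, 0.1036, 0.0253]
contact_force: [-0.4, 0.6, -0.1]
tool_pos: [0.4846, 0.1038, 0.0254]
contact_force: [-0.1, -0.0, -0.3]
```

```bash
python3 -m jog '[[[0.001,0,0],[0,0,0]],[[0.001,0,0],[0,0,0]]]'|grep -E 'pos|force: \['; python3 -m jog '[[[0.001,0,0],[0,0,0]],[[0.001,0,0],[0,0,0]]]'|grep -E 'pos|force: \['; python3 -m jog '[[[0.001,0,0],[0,0,0]],[[0.001,0,0],[0,0,0]]]'|grep -E 'pos|force: \['; python3 -m jog '[[[0.001,0,0],[0,0,0]],[[0.001,0,0],[0,0,0]]]'|grep -E 'pos|force: \['
```

```text
tool_pos: [0.4855, 0.104, 0.0253]
contact_force: [-0.4, 0.2, -0.6]
tool_pos: [0.4865, 0.1043, 0.0253]
contact_force: [0.4, -0.1, 0.6]
tool_pos: [0.4875, 0.1045, 0.0253]
contact_force: [0.2, 0.7, 0.0]
tool_pos: [0.4884, 0.1048, 0.0253]
contact_force: [0.0, -0.1, -0.1]
```

```bash
python3 -m jog '[[[0.001,0,0],[0,0,0]],[[0.001,0,0],[0,0,0]]]'|grep -E 'pos|force: \['; python3 -m jog '[[[0.001,0,0],[0,0,0]],[[0.001,0,0],[0,0,0]]]'|grep -E 'pos|force: \['; python3 -m jog '[[[0.001,0,0],[0,0,0]],[[0.001,0,0],[0,0,0]]]'|grep -E 'pos|force: \['; python3 -m jog '[[[0.001,0,0],[0,0,0]],[[0.001,0,0],[0,0,0]]]'|grep -E 'pos|force: \['
```

```text
tool_pos: [0.4894, 0.105, 0.0253]
contact_force: [0.1, -0.4, -0.3]
tool_pos: [0.4904, 0.1053, 0.0254]
contact_force: [0.7, 0.3, -0.5]
tool_pos: [0.4913, 0.1055, 0.0254]
contact_force: [0.6, -0.0, -0.1]
tool_pos: [0.4923, 0.1058, 0.0253]
contact_force: [-0.3, 1.1, -0.6]
```

```bash
python3 -m jog '[[[0.001,0,0],[0,0,0]],[[0.001,0,0],[0,0,0]]]'|grep -E 'pos|force: \['; python3 -m jog '[[[0.001,0,0],[0,0,0]],[[0.001,0,0],[0,0,0]]]'|grep -E 'pos|force: \['; python3 -m jog '[[[0.001,0,0],[0,0,0]],[[0.001,0,0],[0,0,0]]]'|grep -E 'pos|force: \['; python3 -m jog '[[[0.001,0,0],[0,0,0]],[[0.001,0,0],[0,0,0]]]'|grep -E 'pos|force: \['
```

```text
tool_pos: [0.4929, 0.1059, 0.0252]
contact_force: [-0.7, -0.9, 0.8]
tool_pos: [0.4939, 0.1062, 0.0252]
contact_force: [-1.9, 0.3, 1.4]
tool_pos: [0.4949, 0.1064, 0.0252]
contact_force: [-2.6, -0.7, 2.5]
tool_pos: [0.4959, 0.1067, 0.0252]
contact_force: [-3.2, -0.6, 1.2]
```

Contact came at TCP x≈0.4926 and the force is rising smoothly. Travel is about 3.4 mm, so I'll add 1 mm in half steps and hold.

```bash
python3 -m jog '[[[0.0005,0,0],[0,0,0]],[[0.0005,0,0],[0,0,0]]]'|grep -E 'pos|force: \['; python3 -m jog '[[[0.0005,0,0],[0,0,0]],[[0.0005,0,0],[0,0,0]],[[0.0005,0,0],[0,0,0]],[[0.0005,0,0],[0,0,0]],[[0.0005,0,0],[0,0,0]]]'|grep -E 'pos|force: \['; for i in 1 2 3 ; do python3 -m jog '[[[0,0,0],[0,0,0]],[[0,0,0],[0,0,0]],[[0,0,0],[0,0,0]],[[0,0,0],[0,0,0]],[[0,0,0],[0,0,0]]]'|grep -E 'pos|force: \['; done
python3 - <<'E'
from h import *; from station import ctrl,optics
c=optics.get_image('wrist'); s=optics.get_image('scene')
im=np.hstack([cv2.resize(c['image'],(400,300)),cv2.resize(s['image'][180:270,150:270],(400,300),interpolation=cv2.INTER_CUBIC)])
cv2.imwrite('pics/w3.png',im)
E
```

```text
tool_pos: [0.4965, 0.1068, 0.0252]
contact_force: [-3.2, -1.0, 1.2]
tool_pos: [0.4969, 0.1069, 0.0252]
contact_force: [-2.6, -0.8, 1.3]
tool_pos: [0.497, 0.1069, 0.0252]
contact_force: [-3.4, -0.9, 1.1]
tool_pos: [0.497, 0.107, 0.0253]
contact_force: [-3.7, -1.4, 1.1]
tool_pos: [0.497, 0.107, 0.0253]
contact_force: [-3.5, -1.2, -0.6]
```

View pics/w3.png

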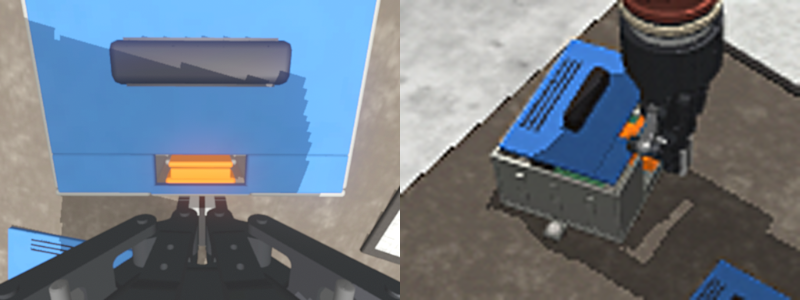

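The panel has risen: its plate now hides the front rim in the wrist view (edge at y≈192), and a gap shows above the rim in the scene crop. I'll hold another second, then back off and raise.

```bash
for i in 1 2; do python3 -m jog '[[[0,0,0],[0,0,0]],[[0,0,0],[0,0,0]],[[0,0,0],[0,0,0]],[[0,0,0],[0,0,0]],[[0,0,0],[0,0,0]]]'|grep -E 'pos|force: \['; done
python3 -m jog '[[[-0.005,0,0],[0,0,0]],[[-0.01,0,0],[0,0,0]],[[-0.018,0,0],[0,0,0]],[[-0.026,0,0],[0,0,0]],[[-0.034,0,0],[0,0,0]]]'|grep -E 'pos|force: \['
python3 -m jog '[[[0,0,-0.03],[0,0,0]],[[0,0,-0.07],[0,0,0]],[[0,0,-0.11],[0,0,0]],[[0,0,-0.15],[0,0,0]],[[0,0,-0.18],[0,0,0]]]' 1 30|grep -E 'pos|force: \['
python3 -m jog '[[[0,0,0],[0,0,0]],[[0,0,0],[0,0,0]],[[0,0,0],[0,0,0]],[[0,0,0],[0,0,0]],[[0,0,0],[0,0,0]]]'
python3 - <<'E'
from h import *; from station import ctrl,optics; import pickle
o=ctrl.get_obs(); c=optics.get_image('wrist'); pickle.dump((o,c),open('w4.pkl','wb'))
plan(o,hp(.004,0,.13),YH)
cv2.imwrite('pics/w4.png',cv2.resize(c['image'],(800,600),interpolation=cv2.INTER_CUBIC))
E
```

```text
tool_pos: [0.497, 0.107, 0.0253]
contact_force: [-3.3, -0.7, 0.2]
tool_pos: [0.497, 0.107, 0.0253]
contact_force: [-3.3, -0.3, 0.4]
tool_pos: [0.4636, 0.0985, 0.0255]
contact_force: [0.4, -0.4, -1.2]
tool_pos: [0.4643, 0.099, 0.2085]
contact_force: [0.5, 0.8, 1.3]
t: 11.9
tool_pos: [0.4631, 0.099, 0.2037]
tool_rot: [3.116, 0.385, -0.004]
contact_force: [-0.2, 0.5, 0.7]
opening: 0.0855
grip_force: 0.0
shift [0.1125 0.0013 0.0734] turn [ 0.0015  0.0026 -0.0002] F [-0.21  0.47  0.66] t 11.9
```

View pics/w4.png

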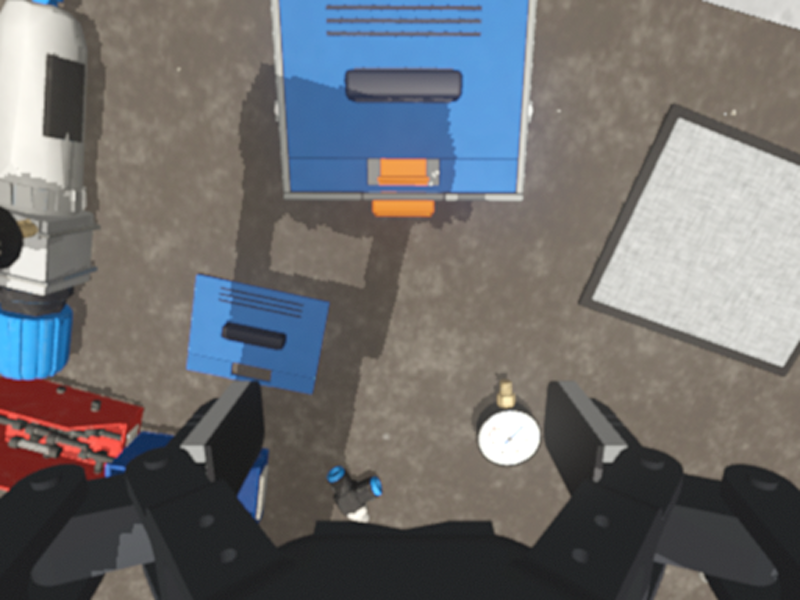

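The rib top is centred at about (404,81), between x 346–462. The panel plate is inside the rim outline and level. The mat corners visible are (675,106), (583,301), (787,373).

Run:
```python
from h import *; import pickle
o,c=pickle.load(open('w4.pkl','rb')); w=wcam(c,o['tool_pos'],o['tool_rot'])
f=lambda x,y,z:ray(w,((x+.5)/1.5625-.5,(y+.5)/1.5625-.5),z)
print('rib',f(404,82,.087),'exp',hp(.004,0,.087)); a,b=f(346,82,.087),f(462,84,.087); print(a,b,np.linalg.norm(a-b))
A,B,C=f(675,106,.004),f(583,301,.004),f(787,373,.004); print('mat',A,B,C,'ctr',(A+C)/2,'sz',np.linalg.norm(A-B),np.linalg.norm(B-C),'yaw',np.arctan2((A-B)[1],(A-B)[0]))
P,Q=f(286,197,.064),f(523,197,.064); print('front rim',(P+Q)/2,hp(-.055,0,.064),np.linalg.norm(P-Q),np.arctan2((Q-P)[0],(P-Q)[1]))
```

```text
rib [0.57156745 0.12562085 0.087     ] exp [0.57237958 0.12487411 0.087     ]
[0.56446734 0.1538089  0.087     ] [0.57778744 0.09715996 0.087     ] 0.058193873901139774
mat [ 0.61472223 -0.05150221  0.004     ] [ 0.47129693 -0.03849232  0.004     ] [ 0.45482526 -0.21455564  0.004     ] ctr [ 0.53477374 -0.13302893  0.004     ] sz 0.14401414312248423 0.17683215161945057 yaw -0.09046095486834008
front rim [0.51581182 0.11115924 0.064     ] [0.51515581 0.11050605 0.064     ] 0.13786187015247162 0.24613059216651473
```

Run:
```python
from h import *; from station import ctrl
o=ctrl.get_obs(); print(np.round(o['q'],3)); T=np.array([.572,.1253,.15])
plan(o,T,YH-np.pi/2);plan(o,T,YH+np.pi/2)
```

```text
[ 0.054 -0.303  1.983 -0.002  1.464  1.38 ]
shift [0.1119 0.0008 0.0538] turn [2.8000e-03 3.0000e-04 1.5706e+00] F [ 0.62 -0.48  0.34] t 11.95
shift [0.1119 0.0008 0.0538] turn [-3.000e-04  2.800e-03 -1.571e+00] F [ 0.62 -0.48  0.34] t 11.95
```

```bash
python3 -m jog '[[[0.022,0,0],[0,0,-0.14]],[[0.044,0,0],[0,0,-0.28]],[[0.066,0,0],[0,0,-0.42]],[[0.09,0,0],[0,0,-0.56]],[[0.112,0.001,0],[0,0,-0.7]]]' 0.5 >/dev/null; python3 -m jog '[[[0,0,0],[0,0,-0.14]],[[0,0,0.01],[0,0,-0.28]],[[0,0,0.025],[0,0,-0.42]],[[0,0,0.04],[0,0,-0.56]],[[0,0,0.05],[0,0,-0.7]]]' >/dev/null; python3 -m jog '[[[0,0,0],[0,0,-0.1]],[[0,0,0],[0,0,-0.17]],[[0,0,0],[0,0,-0.17]],[[0,0,0],[0,0,-0.17]],[[0,0,0],[0,0,-0.17]]]'
python3 - <<'E'
from h import *; from station import ctrl
plan(ctrl.get_obs(),np.array([.572,.1253,.075]),YH+np.pi/2)
E
```

```text
t: 13.45
tool_pos: [0.5728, 0.1252, 0.1552]
tool_rot: [1.934, 2.474, -0.002]
contact_force: [0.2, -0.2, 0.3]
opening: 0.0426
grip_force: 0.0
shift [ 0.0004 -0.0008  0.0802] turn [-0.0001  0.002  -0.002 ] F [ 0.2  -0.21  0.3 ] t 13.45
```

```bash
python3 -m jog '[[[0,-0.001,0.02],[0,0,0]],[[0,-0.001,0.04],[0,0,0]],[[0,-0.001,0.06],[0,0,0]],[[0,-0.001,0.07],[0,0,0]],[[0,-0.001,0.075],[0,0,0]]]'|grep -E 'pos|force: \['; python3 -m jog '[[[0,0,0.002],[0,0,0]],[[0,0,0.004],[0,0,0]],[[0,0,0.005],[0,0,0]],[[0,0,0.005],[0,0,0]],[[0,0,0.005],[0,0,0]]]'|grep -E 'pos|force: \['
python3 - <<'E'
from h import *; from station import ctrl,optics
plan(ctrl.get_obs(),np.array([.572,.1253,.075]),YH+np.pi/2)
c=optics.get_image('wrist'); s=optics.get_image('scene')
im=np.hstack([cv2.resize(c['image'],(400,300)),cv2.resize(s['image'][150:270,130:290],(400,300),interpolation=cv2.INTER_CUBIC)])
cv2.imwrite('pics/w5.png',im)
E
```

```text
tool_pos: [0.5712, 0.1248, 0.0791]
contact_force: [0.3, 0.4, 0.1]
tool_pos: [0.5722, 0.1249, 0.0758]
contact_force: [-0.2, -0.0, -0.4]
shift [ 0.0005 -0.0001  0.0008] turn [ 0.001   0.0021 -0.001 ] F [-0.15 -0.02 -0.41] t 14.45
```

View pics/w5.png

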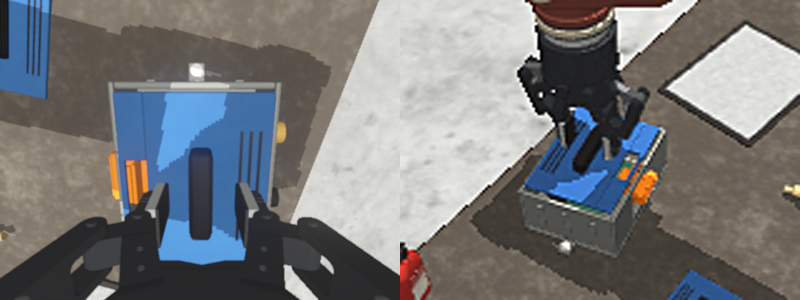

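The rib (left view, x≈202) sits midway between the pads (x≈158 and 245). I'll close gently and lift straight up.

```bash
python3 -m jog '[[[0,0,0.001],[0,0,0]],[[0,0,0.001],[0,0,0]],[[0,0,0.001],[0,0,0]],[[0,0,0.001],[0,0,0]],[[0,0,0.001],[0,0,0]]]' 0 30; python3 -m jog '[[[0,0,0],[0,0,0]],[[0,0,0],[0,0,0]],[[0,0,0],[0,0,0]]]'|tail -4; python3 -m jog '[[[0,0,-0.003],[0,0,0]],[[0,0,-0.008],[0,0,0]],[[0,0,-0.014],[0,0,0]],[[0,0,-0.022],[0,0,0]],[[0,0,-0.03],[0,0,0]]]'; python3 -m jog '[[[0,0,0],[0,0,0]],[[0,0,0],[0,0,0]],[[0,0,0],[0,0,0]]]'|tail -4
python3 - <<'E'
from h import *; from station import ctrl,optics; import pickle
o=ctrl.get_obs(); plan(o,np.array([.535,-.1335,.12]),-.095+np.pi/2)
c=optics.get_image('wrist'); s=optics.get_image('scene')
im=np.hstack([cv2.resize(c['image'],(400,300)),cv2.resize(s['image'][150:270,130:290],(400,300),interpolation=cv2.INTER_CUBIC)])
cv2.imwrite('pics/w6.png',im)
E
```

```text
t: 15.05
tool_pos: [0.5719, 0.1248, 0.0743]
tool_rot: [1.932, 2.475, -0.002]
contact_force: [-0.9, 0.1, 0.6]
opening: 0.0129
grip_force: 33.4
tool_rot: [1.932, 2.475, -0.002]
contact_force: [-1.3, 0.7, 0.3]
opening: 0.013
grip_force: 33.4
t: 15.85
tool_pos: [0.5721, 0.1249, 0.1053]
tool_rot: [1.932, 2.475, -0.001]
contact_force: [-0.3, -0.4, -1.0]
opening: 0.0128
grip_force: 33.2
tool_rot: [1.933, 2.475, -0.002]
contact_force: [-1.1, -0.6, -1.1]
opening: 0.0132
grip_force: 33.2
shift [-0.2418 -0.0982 -0.0155] turn [-1.0e-04  2.0e-03  3.4e-01] F [-1.14 -0.56 -1.1 ] t 16.15
```

View pics/w6.png

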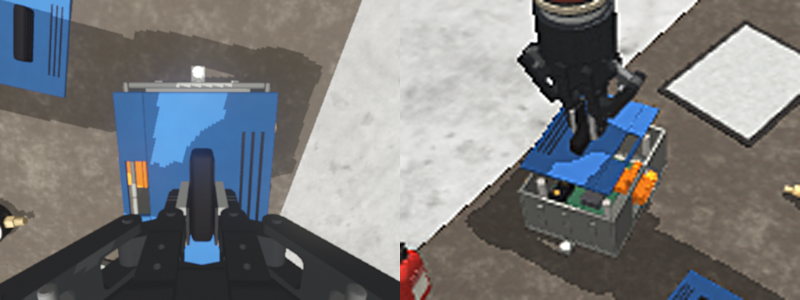

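The panel is clear of the housing, level, and gripped centrally. I'll raise it a bit more and carry it over the mat.

```bash
python3 -m jog '[[[0,0,-0.008],[0,0,0]],[[0,0,-0.018],[0,0,0]],[[0,0,-0.028],[0,0,0]],[[0,0,-0.036],[0,0,0]],[[0,0,-0.04],[0,0,0]]]'|grep -E 'pos|grip'; python3 -m jog '[[[-0.012,-0.005,0],[0,0,0]],[[-0.034,-0.013,0],[0,0,0]],[[-0.06,-0.023,0],[0,0,0]],[[-0.09,-0.035,0],[0,0,0]],[[-0.12,-0.047,0],[0,0,0]]]'|grep -E 'pos|grip'; python3 -m jog '[[[-0.03,-0.012,0],[0,0,0.05]],[[-0.06,-0.024,0],[0,0,0.12]],[[-0.088,-0.035,0],[0,0,0.2]],[[-0.11,-0.043,0],[0,0,0.28]],[[-0.122,-0.047,0],[0,0,0.34]]]'|grep -E 'pos|grip'; python3 -m jog '[[[0,0,0],[0,0,0]],[[0,0,0],[0,0,0]],[[0,0,0],[0,0,0]],[[0,0,0],[0,0,0]]]'|grep -E 'pos|grip'
python3 - <<'E'
from h import *; from station import ctrl,optics; import pickle
o=ctrl.get_obs(); plan(o,np.array([.539,-.134,.0135]),-.095+np.pi/2)
c=optics.get_image('wrist'); s=optics.get_image('scene')
im=np.hstack([cv2.resize(c['image'],(400,300)),cv2.resize(s['image'][100:220,190:350],(400,300),interpolation=cv2.INTER_CUBIC)])
cv2.imwrite('pics/w7.png',im)
E
```

```text
tool_pos: [0.5727, 0.125, 0.1463]
grip_force: 33.2
tool_pos: [0.5545, -0.0046, 0.144]
grip_force: 33.2
tool_pos: [0.5382, -0.1351, 0.1442]
grip_force: 33.2
tool_pos: [0.5393, -0.1319, 0.1446]
grip_force: 33.2
shift [-0.0019 -0.0002  0.1311] turn [0.0005 0.0017 0.0016] F [-0.06 -0.44 -0.78] t 18.15
```

View pics/w7.png

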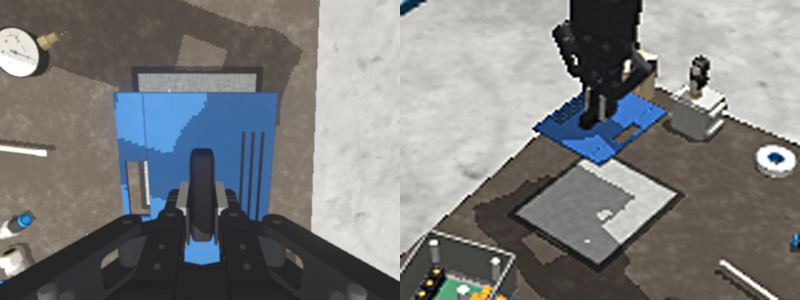

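The panel is level, aligned with the mat and centred over it. I'll lower it, slowly at the end.

```bash
python3 -m jog '[[[-0.001,0,0.02],[0,0,0]],[[-0.002,0,0.05],[0,0,0]],[[-0.002,0,0.08],[0,0,0]],[[-0.002,0,0.105],[0,0,0]],[[-0.002,0,0.118],[0,0,0]]]'|grep -E 'pos|force: \['; python3 -m jog '[[[0,0,0],[0,0,0]],[[0,0,0],[0,0,0]],[[0,0,0.002],[0,0,0]],[[0,0,0.004],[0,0,0]],[[0,0,0.006],[0,0,0]]]'|grep -E 'pos|force: \[';python3 -m jog '[[[0,0,0.001],[0,0,0]],[[0,0,0.002],[0,0,0]],[[0,0,0.003],[0,0,0]],[[0,0,0.003],[0,0,0]]]'|grep -E 'pos|force: \['; python3 -m jog '[[[0,0,0.001],[0,0,0]],[[0,0,0.001],[0,0,0]],[[0,0,0.001],[0,0,0]]]'|grep -E 'pos|force: \['
```

```text
tool_pos: [0.5377, -0.1338, 0.0242]
contact_force: [0.2, -0.4, -0.5]
tool_pos: [0.54, -0.1351, 0.0217]
contact_force: [-0.1, -0.5, -0.2]
tool_pos: [0.5391, -0.1348, 0.0176]
contact_force: [-0.9, 0.1, -1.3]
tool_pos: [0.5393, -0.1349, 0.0168]
contact_force: [0.7, 0.7, -1.4]
```

```bash
for i in 1 2; do python3 -m jog '[[[0,0,0.001],[0,0,0]],[[0,0,0.001],[0,0,0]],[[0,0,0.001],[0,0,0]]]'|grep -E 'pos|force: \['; done;  for i in 1 2 3; do python3 -m jog '[[[0,0,0.0005],[0,0,0]],[[0,0,0.0005],[0,0,0]],[[0,0,0.0005],[0,0,0]]]'|grep -E 'pos|force: \['; done
```

```text
tool_pos: [0.5393, -0.1348, 0.0158]
contact_force: [0.7, 0.4, -1.1]
tool_pos: [0.5392, -0.1349, 0.0147]
contact_force: [0.3, 0.7, -1.0]
tool_pos: [0.5393, -0.1348, 0.0143]
contact_force: [0.1, 0.7, -0.7]
tool_pos: [0.5392, -0.1348, 0.0138]
contact_force: [-0.1, 0.0, -0.9]
tool_pos: [0.5393, -0.1349, 0.0133]
contact_force: [-0.1, -0.1, -0.7]
```

```bash
for i in 1 2 3 4; do python3 -m jog '[[[0,0,0.0005],[0,0,0]],[[0,0,0.0005],[0,0,0]],[[0,0,0.0005],[0,0,0]]]'|grep -E 'pos|force: \['; done
```

```text
tool_pos: [0.5393, -0.1348, 0.0128]
contact_force: [-0.1, -0.1, -0.3]
tool_pos: [0.5394, -0.1349, 0.0124]
contact_force: [0.1, 0.2, -1.0]
tool_pos: [0.5394, -0.1349, 0.0123]
contact_force: [-2.4, 0.3, 6.0]
tool_pos: [0.5394, -0.1349, 0.0123]
contact_force: [-4.3, 1.7, 8.0]
```

The panel touched the mat at TCP z=0.0124. I'll ease off 0.5 mm, release, and retreat.

```bash
python3 -m jog '[[[0,0,-0.0005],[0,0,0]],[[0,0,-0.0005],[0,0,0]]]'|grep -E 'pos|force: \['; python3 -m jog '[[[0,0,0],[0,0,0]],[[0,0,0],[0,0,0]],[[0,0,0],[0,0,0]],[[0,0,0],[0,0,0]],[[0,0,0],[0,0,0]]]' 0.5|grep -E 'pos|force|opening'; python3 -m jog '[[[0,0,-0.005],[0,0,0]],[[0,0,-0.02],[0,0,0]],[[0,0,-0.05],[0,0,0]],[[0,0,-0.09],[0,0,0]],[[0,0,-0.13],[0,0,0]]]'|grep pos; python3 -m jog '[[[0,0,-0.01],[0,0,0]],[[0,0,-0.01],[0,0,0]],[[0,0,-0.01],[0,0,0]],[[0,0,-0.01],[0,0,0]],[[0,0,-0.01],[0,0,0]]]'|grep -E 'pos|force'
python3 - <<'E'
from h import *; from station import ctrl,optics; import pickle
o=ctrl.get_obs(); c=optics.get_image('wrist'); s=optics.get_image('scene'); pickle.dump((o,c),open('w8.pkl','wb'))
im=np.hstack([cv2.resize(c['image'],(400,300)),cv2.resize(s['image'][100:220,190:350],(400,300),interpolation=cv2.INTER_CUBIC)])
cv2.imwrite('pics/w8.png',im)
E
```

```text
tool_pos: [0.5394, -0.1349, 0.0123]
contact_force: [-3.1, 1.1, 6.0]
tool_pos: [0.5392, -0.1348, 0.0116]
contact_force: [-0.3, 0.8, -0.5]
opening: 0.0424
grip_force: 0.0
tool_pos: [0.539, -0.1345, 0.1442]
tool_pos: [0.538, -0.1342, 0.1496]
contact_force: [0.6, -0.2, -0.7]
grip_force: 0.0
```

View pics/w8.png

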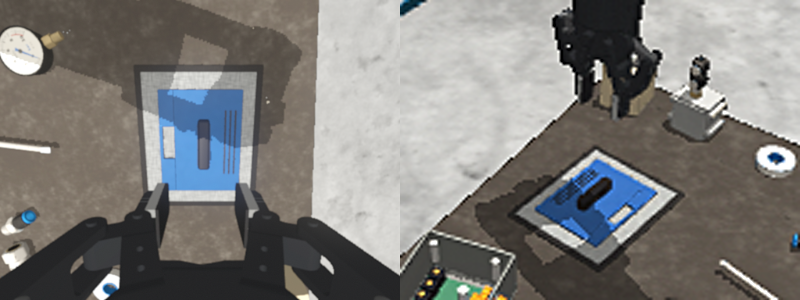

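The panel lies flat, right side up and centred inside the mat's border (wrist view: panel x 158–243 in mat 138–262), and the gripper is clear of everything.

```bash
python3 -c "
from station import job; print(job.finish_job())"
```

```text
the job is handed in; nothing more can be done
None
```

The job is handed in: I pressed the tab with about 3.5 N at most until the panel rose, then lifted the panel off by its rib and set it down flat, right side up and centred on the mat; no pass/fail result was returned.

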